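Dispense disinfectant tablets through the dial lid

ROBOT

A 6-joint arm with a two-finger parallel gripper is mounted at the origin on a cart in front of the work surface, level with it; the furniture and walls round the work are solid. World frame = base frame: x ahead of the robot, y to its left, z up, the work surface at z = 0. Lengths are in m, angles in degrees, forces in N, time in s.
With the tool pointing down it reaches from about 0.375 to 0.9 m from the base axis. Payload 3.1 kg.
Tool frame: the origin (TCP) lies at the very end of the fingers, on their centre line; the grasp point (between the pads) lies behind it (bot.grip_depth is the z of the grasp point in the tool frame, in m); z points along the fingers, y is the direction in which the jaws open and shut (so a half turn about z gives the same grasp; the last joint's range is limited). The gripper opens to 87 mm and grips with 3 to 60 N. Pads are 19 mm wide; open, the fingers measure 117 mm over their backs; the gripper's body (75 mm by 190 mm) begins 51 mm behind the grasp point.
Start: joints at [54.001, 30.224, 82.088, -0, 67.689, -10.227], TCP at [0.272, 0.563, 0.223] pointing down, gripper open.
Joint ranges: [-176.69, 176.69], [-43.24, 126.21], [12.49, 139.97], [-82, 262], [0, 151.66], [-163.58, 163.58]. Speed limits (degrees/s): [159.86, 159.86, 180, 180, 180, 180].

INTERFACE

Orientations are given as a 3x3 rotation matrix whose columns are the frame's x, y, z axes.
In Python, from rig import bot, vision gives the robot as it stands. The module is installed in compiled form; this text tells all that it offers.
- The arm moves only by the shell command python3 -m jog 'ROWS'. ROWS is JSON, a list of rows, each a list of 3 entries, a list of its own where there are three numbers: the shift along the tool's x, y, z in mm, then the turn, a rotation vector about the tool's x, y, z in degrees, then the closure, from 0 (fully open) to 1 (shut). In form: [[[dx, dy, dz], [wx, wy, wz], fingers], ...]. A call has 1 to 12 rows; each row is the pose to reach, as a shift and turn from the pose commanded when the call began, along the tool's axes at that moment; what a row does not reach only later rows make up. A row lasts 1/12 s, in which the tool goes at most 41.7 mm and 7.16 degrees, less where a joint would pass 70% of its speed; a pose out of reach is approached as far as the arm can. A call with a gripper value outside its range is refused whole. The fingers move at their own pace and stop on an object; the grip force is fixed at half the most. Time passes only in rows, so rows that repeat a pose let the fingers close. It gives the time, the measured TCP pose, the force and the opening at its end, in the units of the state.
- bot.read_state(): the state, without advancing time (a new reading comes with each control period).
- vision.capture(name): name is "scene" or "top" or "wrist"; returns the picture (420x560x3 uint8, red, green, blue); there is no depth.
- vision.camera_info(name): a dict with "intrinsics" (3x3 intrinsics, pixels), "dist" ([k1, k2, p1, p2, k3] as OpenCV has them; the pictures are not rectified), "camera_from_world" (4x4, takes a point from world to camera coordinates); the wrist camera has in their place "mount" (4x4, takes a point from camera to tool coordinates, whose origin is the TCP and whose axes are the flange's). Camera axes: x right, y up, looking along -z (the intrinsics and any distortion apply to the point x, -y, -z); pixel columns grow to the right and rows downward; lengths in m; the calibration is good to about 2 mm. A picture is of the moment at which its call begins: read the wrist's pose just before it. camera_info takes no time and is no camera call.
- bot.hand_in(): hands the job in, once; it reports no verdict.
The state is a dict: "time_s": time; "joint_positions": joint angles; "qvel": joint speeds; "tau": joint torques, N m; "position": TCP position; "tcp_rot": TCP orientation; "force": force on the tool from outside, world axes, zero at the start; "moment": the same for the moment, N m; "opening": opening from 0.0 (shut) to 1.0 (fully open).
Only numpy, scipy, OpenCV 4.12 (cv2) and the standard library are available. Lean on these libraries where they do the work, as an engineer would, in place of code of your own. Each camera call takes 0.05 s, during which the arm holds its last target. There are 200 camera calls.

TASK

While the tablet jar stays in its angled stand, turn the blue dial on its lid until the dial's largest hole sits squarely over the pouring opening at the red mark. Then pick the jar up, tip it over the steel bowl and shake until all four tablets lie in the bowl, and put the jar back in its stand. Leave the bowl standing upright, and do not knock over or push about the specimen cup, the meter or the timer.

Things in the scene. Friction and masses are not known exactly. Their poses are not given: they have to be found in the camera images.
- jar: Six-sided amber jar, round white lid 68 mm across, blue dial on top, four tablets inside; 0.2 kg, hard walls: grip firmly. Origin: centre of underside; z: its axis, to the lid. Two flats to grasp (+y and -y), 52 mm apart; 60 mm over corners (x). Bare wall to 87 mm up, lid 87 to 92 mm, dial top 95.5 mm. Pours from its -x side. In the stand z leans 35 degrees from upright towards its -x side.
- dial (a joint): Blue dial (58 mm disc) turning on the lid about the jar's z; rad, positive anticlockwise seen looking onto the lid; range -2.3 to 0.6. 0: largest hole (23 mm) exactly over the pouring opening; about -1.3: an 8 mm hole there; about -2.06: four 4 mm holes. Only the largest passes tablets. No clicks; light friction (0.03 N m) holds it. The jar may turn a few degrees in its stand with it.
- dial_tab (a point): Middle of the dial's upright blue grip tab, opposite its largest hole: 28 mm long along the radius, 9 mm thick, standing 17 mm above the disc (to 112.5 mm above the jar's underside). The point is 12 mm from the dial's axis, 8.5 mm above the disc; x points outward along the tab, z along the jar's axis. At dial 0 its x is the jar's +x. Pinch it across its 9 mm.
- spout (a point): Centre of the 23 mm pouring opening at the dial's top level: 15 mm from the jar's axis on its -x side, by the red triangle, 95.5 mm above its underside; axes as the jar's. The inside has a corner along the -x side: with -x lowest and z pointing 15 to 30 degrees below level, tablets slide down it and out; shaking helps.
- stand: White angled stand on a grey foot plate (122 x 86 mm), fixed to the worktop; its six-sided pocket is 25 mm deep and 2.7 mm wider than the jar on each side, with a flared mouth above it (6 mm higher, 3.5 mm wider all round). Origin: on the worktop under the pocket; the jar leans towards its -x.
- stand_seat (a point): Centre of the pocket's floor, 34 mm above the worktop; z is the pocket's axis, leaning 35 degrees from upright towards the stand's -x. The jar's underside rests here, its axes the same, 3 mm off towards -x.
- bowl: Round stainless steel bowl, loose, 0.3 kg, 108 mm across the rim, 42 mm high, wall 2.5 mm, inside floor about 45 mm across; origin: centre of the underside.
- tablet_0: White disinfectant tablet, 13 mm across and 6 mm thick, starting in the bottom of the jar; origin: centre of one face.
- tablet_1: White disinfectant tablet, 13 mm across and 6 mm thick, starting in the bottom of the jar; origin: centre of one face.
- tablet_2: White disinfectant tablet, 13 mm across and 6 mm thick, starting in the bottom of the jar; origin: centre of one face.
- tablet_3: White disinfectant tablet, 13 mm across and 6 mm thick, starting in the bottom of the jar; origin: centre of one face.
- specimen_cup: Specimen cup with a red lid, 62 mm across, 72 mm tall; a bystander. Origin: centre of the underside.
- glucose_meter: White hand-held meter lying flat, 93 x 52 x 20 mm; a bystander. Origin: centre of the underside.
- timer: White bench timer lying flat, 58 x 66 x 17 mm; a bystander. Origin: centre of the underside.

How it is judged (in metres and radians):
On the way, in this order (a step that is already met when the one before it is completed fails the run):
1. the dial's largest hole is over the pouring opening (within 0.2 rad), the jar still in its stand (value of joint dial between -0.2 and 0.2 rad and distance between jar and stand_seat below 0.012 m and angle between the z axis of jar and the z axis of stand_seat, either way round below 0.15 rad and angle between jar's own z axis and vertical below 0.9 rad), for 0.2 s.
2. the jar is tipped over (its axis more than 1.2 rad from upright) with its pouring opening above the bowl (within 60 mm of its middle) (angle between jar's own z axis and vertical above 1.2 rad and horizontal distance between spout and bowl below 0.06 m), for 0.1 s.
3. all four tablets are in the bowl (horizontal distance between each of tablet_0, tablet_1, tablet_2, tablet_3 and bowl below 0.047 m and z of tablet_0 in the frame of bowl between -0.005 and 0.035 m and z of tablet_1 in the frame of bowl between -0.005 and 0.035 m and z of tablet_2 in the frame of bowl between -0.005 and 0.035 m and z of tablet_3 in the frame of bowl between -0.005 and 0.035 m), for 0.2 s.
At the end, for the whole second after the job is handed in: All four tablets lie at rest in the bowl (within 47 mm of its axis, below its rim), the bowl stands upright, and the jar rests in its stand's pocket (within 12 mm and 0.15 rad of its seat) (all of step 3 and linear speed of each of tablet_0, tablet_1, tablet_2, tablet_3, jar below 0.03 m/s and angle between bowl's own z axis and vertical below 0.15 rad and distance between jar and stand_seat below 0.012 m and angle between the z axis of jar and the z axis of stand_seat, either way round below 0.15 rad and angle between jar's own z axis and vertical below 0.9 rad); the robot touches nothing.
It fails at once if the specimen cup, the meter or the timer is pushed more than 60 mm or the cup is knocked over (distance of any of specimen_cup, glucose_meter, timer from where it was at the start of the episode above 0.06 m or angle between specimen_cup's own z axis and vertical above 0.6 rad).
It also fails if it takes over 61 s, if anything falls off the work surface, if the arm or the gripper's body presses on something with over 40 N, if the wrist force passes 120 N, or if a joint passes its speed limit or range.

## Working session

There is one attempt and no reset: what is moved stays moved. The work goes in short steps, Python scripts to look and compute and a shell command to move; the robot and the scene stay as the last step left them, time stands still between calls to the robot, and variables do not carry over. Pictures are saved under pics/ and viewed, about 8 in all and at most 12, crops included, and the job is handed in when it is done.

```bash
mkdir -p pics; python3 - <<'E'
from rig import bot, vision
import cv2,numpy as np
s=bot.read_state(); print(s, bot.grip_depth)
for n in ("scene","top"):
    im=vision.capture(n); cv2.imwrite(f"pics/{n}0.png",cv2.cvtColor(im,cv2.COLOR_RGB2BGR))
    print(n,vision.camera_info(n))
print(vision.camera_info("wrist"))
E
```

```text
{'time_s': 0.0, 'joint_positions': array([ 5.40015698e+01,  3.02789835e+01,  8.21561327e+01, -3.06346898e-03,
        6.76902504e+01, -1.02281184e+01]), 'qvel': array([ 0.00319822, -0.04080093,  0.10365179,  0.00400488,  0.01956106,
        0.05678898]), 'tau': array([ 6.31365274e-04, -4.40040350e+01, -1.76591724e+01,  6.36188406e-02,
        5.81084308e-02, -1.50805608e-04]), 'position': array([0.27128181, 0.56223479, 0.22157287]), 'tcp_rot': array([[-9.00552804e-01,  4.34744861e-01, -1.24603992e-03],
       [ 4.34746514e-01,  9.00551071e-01, -1.79928421e-03],
       [ 3.39893016e-04, -2.16206195e-03, -9.99997605e-01]]), 'force': array([-0.27818871,  0.25558078, -0.10526376]), 'moment': array([0.02275169, 0.03108868, 0.02658224]), 'opening': 1.0000644292259024} -0.0187
scene {'intrinsics': array([[545.9083831 ,   0.        , 287.80416418],
       [  0.        , 545.9083831 , 207.66103338],
       [  0.        ,   0.        ,   1.        ]]), 'dist': array([-0.0756439,  0.       ,  0.       ,  0.       ,  0.       ]), 'camera_from_world': array([[ 0.84287649, -0.53810202,  0.00233133
[... 621 characters left out ...]
-0.01438739,  0.99689832, -1.06244267],
       [ 0.        ,  0.        ,  0.        ,  1.        ]])}
{'intrinsics': array([[345.72331886,   0.        , 276.60758113],
       [  0.        , 345.72331886, 209.37961306],
       [  0.        ,   0.        ,   1.        ]]), 'dist': array([0.01778218, 0.        , 0.        , 0.        , 0.        ]), 'mount': array([[-6.33861072e-05,  9.51155809e-01,  3.08711230e-01,
         8.51914830e-02],
       [ 9.99999454e-01, -2.61766116e-04,  1.01184021e-03,
        -5.67889691e-04],
       [ 1.04322783e-03,  3.08711125e-01, -9.51155273e-01,
        -1.61852010e-01],
       [ 0.00000000e+00,  0.00000000e+00,  0.00000000e+00,
         1.00000000e+00]])}
```

View pics/scene0.png

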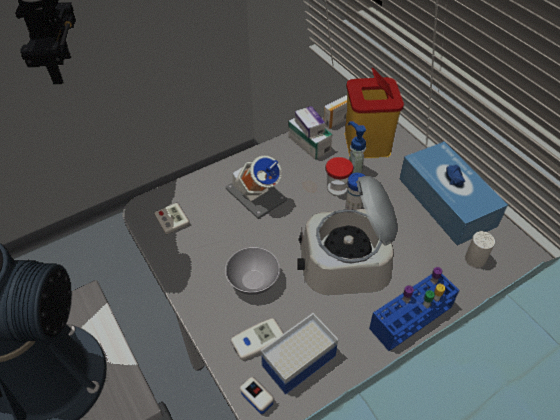

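View pics/top0.png

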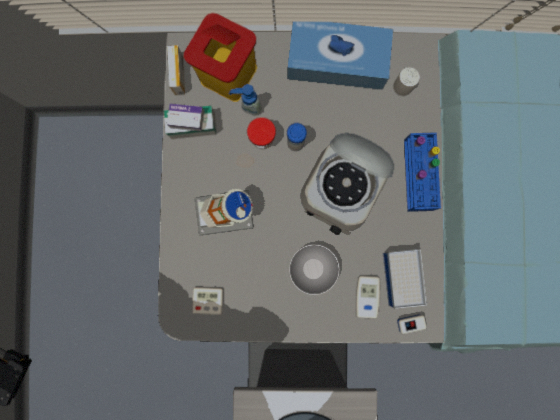

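The scene view shows the jar at (262,172) and the bowl at (253,270). The top view shows the stand at (224,212), the jar lid at (237,206), the bowl at (315,268), the cup at (262,133), the timer at (207,300) and the meter at (368,297).

```bash
cat > h.py <<'E'
from rig import bot, vision
import cv2,numpy as np
F=np.diag([1,-1,-1.])
def cam(n,s=None):
    ci=vision.camera_info(n)
    if n=="wrist":
        T=np.eye(4);T[:3,:3]=s["tcp_rot"];T[:3,3]=s["position"]
        E=np.linalg.inv(T@ci["mount"])
    else: E=ci["camera_from_world"]
    return ci["intrinsics"],ci["dist"],F@E[:3,:3],F@E[:3,3]
def proj(c,P):
    K,d,R,t=c
    return cv2.projectPoints(np.atleast_2d(P).astype(float),cv2.Rodrigues(R)[0],t,K,d)[0].reshape(-1,2)
def ray(c,uv):
    K,d,R,t=c
    u=cv2.undistortPoints(np.array([[uv]],float),K,d).ravel()
    return -R.T@t, R.T@np.array([u[0],u[1],1])
def onz(c,uv,z):
    o,v=ray(c,uv); return o+v*(z-o[2])/v[2]
def save(n,im): cv2.imwrite(n,cv2.cvtColor(im,cv2.COLOR_RGB2BGR))
E
python3 - <<'E'
from h import *
a=cv2.imread("pics/top0.png")[180:245,185:265]; b=cv2.imread("pics/scene0.png")[145:220,215:295]
a=cv2.resize(a,None,fx=5,fy=5,interpolation=3);b=cv2.resize(b,None,fx=5,fy=5,interpolation=3)
h=np.zeros((375,800,3),np.uint8);h[:325,:400]=a;h[:,400:]=b
cv2.imwrite("pics/crop1.png",h)
t=cam("top");s=cam("scene")
print("bowl rim",onz(t,(315,268.5),.042),"cup",onz(t,(262,132),.072),"timer",onz(t,(207,300),.017),"meter",onz(t,(368,297),.02))
print("bowl scene",onz(s,(253,268),.042))
E
```

```text
bowl rim [ 0.41869838 -0.01880497  0.042     ] cup [0.70615634 0.09628585 0.072     ] timer [0.34685981 0.21469044 0.017     ] meter [ 0.35721167 -0.13565884  0.02      ]
bowl scene [ 0.41871484 -0.01646392  0.042     ]
```

View pics/crop1.png

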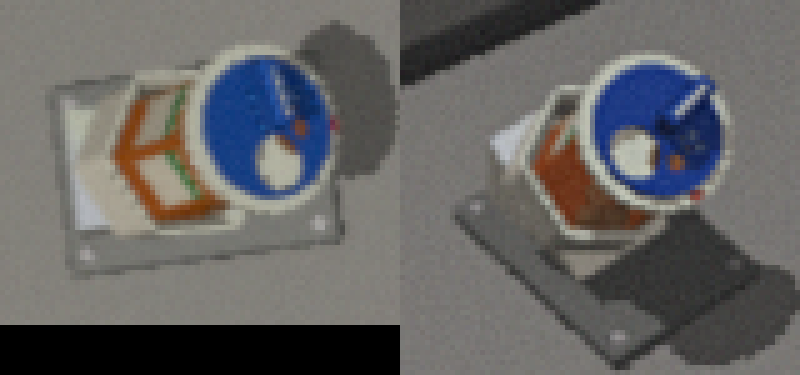

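The crop shows the red mark on the right of the lid at top pixel (251.6,204.8) and scene pixel (274,184). The large hole is at top (240.6,212) and scene (261.6,176). An 8 mm brown hole lies by the mark, so the dial is near -1.3. Next I fit the jar pose and plan the first approach.

```bash
cat >> h.py <<'E'
def jarR(yaw,lean=np.radians(35)):
    # yaw: azimuth of jar/stand +x
    c,s=np.cos(yaw),np.sin(yaw); h=np.array([c,s,0]); u=np.array([0,0,1.])
    z=np.cos(lean)*u-np.sin(lean)*h; x=np.cos(lean)*h+np.sin(lean)*u
    return np.c_[x,np.cross(z,x),z]
from scipy.spatial.transform import Rotation as Ro
def delta(s,p,R):
    "shift mm / rotvec deg in present tool axes to put TCP at p,R"
    A=s["tcp_rot"]
    return (A.T@(p-s["position"])*1000).round(1), np.degrees(Ro.from_matrix(A.T@R).as_rotvec()).round(1)
E
python3 - <<'E'
from h import *
from scipy.optimize import least_squares
t=cam("top");s=cam("scene")
obs=[(t,'lid',(238.6,205.6)),(s,'lid',(266.2,171.6)),(t,'red',(251.6,204.8)),(s,'red',(274,184)),(t,'hole',(240.6,212)),(s,'hole',(261.6,176)),(t,'dial',(238.0,205.2)),(s,'dial',(266.8,171.0))]
def pts(q):
    x,y,z,yaw,d=q;R=jarR(yaw);o=np.array([x,y,z])
    r=lambda a,h,rad:o+R@np.array([rad*np.cos(a),rad*np.sin(a),h])
    return dict(lid=r(0,.0905,0),dial=r(0,.0955,0),red=r(np.pi,.092,.0315),hole=r(np.pi+d,.0955,.015))
def f(q):
    P=pts(q); e=np.concatenate([proj(c,P[n])[0]-uv for c,n,uv in obs])
    return np.r_[e,(q[2]-.034)*1000/2]
r=least_squares(f,[.55,.15,.034,np.radians(97),-1.3]);q=r.x
print(q,np.degrees(q[3:]),r.fun.round(1),{k:v.round(4) for k,v in pts(q).items()})
# foot corners on z=.006
for uv in [(55,88),(70,272),(342,240)]: print(onz(t,(185+uv[0]/5,180+uv[1]/5),.006).round(4))
np.save("q.npy",q)
S=bot.read_state()
R=jarR(q[3]);tab=R@np.array([np.cos(q[4]),np.sin(q[4]),0]);z=-R[:,2]
for sg in (1,-1):
    x=tab*sg; Rt=np.c_[x,np.cross(z,x),z]
    p=q[:3]+R@np.array([0,0,.0975+.075])+tab*.012
    print(sg,delta(S,p,Rt),p, Rt.round(2).tolist())
E
```

```text
[ 0.53939402  0.19298995  0.03221944  1.68830704 -1.35925243] [ 96.73286772 -77.87942738] [-0.7  0.  -0.2 -0.3 -0.1  0.2 -0.  -0.1  0.6  0.4  0.4 -0.9  1.1  0.
 -0.  -0.3 -0.9] {'lid': array([0.5455, 0.1414, 0.1064]), 'dial': array([0.5458, 0.1386, 0.1104]), 'red': array([0.5486, 0.115 , 0.0895]), 'hole': array([0.5316, 0.1343, 0.1086])}
[0.5727 0.2455 0.006 ]
[0.4904 0.2369 0.006 ]
[0.5058 0.1159 0.006 ]
1 (array([-463.9, -291.3,   47.1]), array([  7.8,  43.8, 130.1])) [0.56240362 0.09815562 0.17496837] [[0.95, 0.3, -0.07], [0.29, -0.77, 0.57], [0.12, -0.56, -0.82]]
-1 (array([-463.9, -291.3,   47.1]), array([-35.4,   6.3, -43.2])) [0.56240362 0.09815562 0.17496837] [[-0.95, -0.3, -0.07], [-0.29, 0.77, 0.57], [-0.12, 0.56, -0.82]]
```

```bash
python3 -m jog '[[[-240,-160,-40],[4,22,65],0],[[-240,-160,-40],[4,22,65],0],[[-240,-160,-40],[4,22,65],0],[[-240,-160,-40],[4,22,65],0],[[-240,-160,-40],[4,22,65],0],[[-240,-160,-40],[4,22,65],0],[[-240,-160,-40],[4,22,65],0],[[-481,-318,2],[8,44,130],0],[[-481,-318,2],[8,44,130],0],[[-481,-318,2],[8,44,130],0],[[-481,-318,2],[8,44,130],0],[[-481,-318,2],[8,44,130],0]]'
cat > d.py <<'E'
from h import *
import sys
q=np.load("q.npy")
def tabpose(h,phi=None):
    R=jarR(q[3]);a=q[4] if phi is None else phi
    x=R@np.array([np.cos(a),np.sin(a),0]);z=-R[:,2]
    return q[:3]+R@np.array([0,0,h])+x*.012,np.c_[x,np.cross(z,x),z]
if __name__=="__main__":
    S=bot.read_state()
    print(S["time_s"],S["joint_positions"].round(1),S["position"].round(4),S["force"].round(1),S["opening"])
    print(delta(S,*tabpose(float(sys.argv[1]))))
E
python3 d.py 0.2275
```

```text
time_s: 1.1
position: [0.5252, 0.1356, 0.232]
tcp_rot: [[0.357, 0.904, -0.236], [0.895, -0.259, 0.364], [0.268, -0.341, -0.901]]
force: [0.7, -0.5, 0.3]
opening: 1.001
1.1 [-8.4 29.5 87.4 19.3 81.3  4.5] [0.5252 0.1356 0.232 ] [ 0.7 -0.5  0.3] 1.0009990320611704
(array([-50.1,  58.9, -23.9]), array([ 2.7, 16.3, 48.5]))
```

```bash
python3 -m jog '[[[-50,59,-24],[3,16,48],0],[[-50,59,-24],[3,16,48],0],[[-50,59,-24],[3,16,48],0],[[-50,59,-24],[3,16,48],0],[[-50,59,-24],[3,16,48],0],[[-50,59,-24],[3,16,48],0],[[-50,59,-24],[3,16,48],0],[[-50,59,-24],[3,16,48],0],[[-50,59,-24],[3,16,48],0],[[-50,59,-24],[3,16,48],0]]'
python3 d.py 0.2275; python3 - <<'E'
from h import *
S=bot.read_state(); im=vision.capture("wrist"); save("pics/w1.png",im)
E
```

```text
time_s: 1.93
position: [0.5661, 0.0692, 0.2207]
tcp_rot: [[0.945, 0.318, -0.077], [0.304, -0.764, 0.569], [0.122, -0.561, -0.818]]
force: [-0.1, 0.0, -0.1]
opening: 0.996
1.9333 [-20.7  32.2  89.1  31.   79.   37.7] [0.5661 0.0692 0.2207] [-0.1  0.  -0.1] 0.995557765897645
(array([-0.8,  2.2, -0.8]), array([-0.2,  0.5,  1. ]))
```

View pics/w1.png

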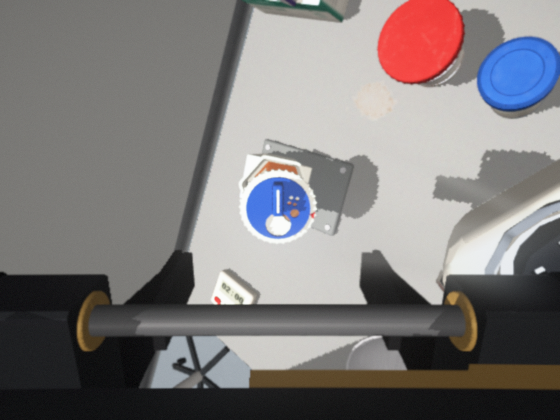

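Wrist view: the dial centre is near (279,207), the tab points straight up at (279,199), the hole is at (278,226) and the red mark at (313,214). I refine the fit from these.

```bash
python3 - <<'E'
from h import *
from d import tabpose,q
im=cv2.imread("pics/w1.png"); S=bot.read_state(); c=cam("wrist",S)
hsv=cv2.cvtColor(im,cv2.COLOR_BGR2HSV)
roi=np.zeros(im.shape[:2],bool); roi[160:250,235:325]=1
b=((hsv[...,0]>100)&(hsv[...,0]<130)&(hsv[...,1]>120)&roi).astype(np.uint8)
cn=max(cv2.findContours(b,0,1)[0],key=cv2.contourArea)
print("blue ellipse",cv2.fitEllipse(cv2.convexHull(cn)))
R=jarR(q[3]);P=lambda a,r,h:q[:3]+R@np.array([r*np.cos(a),r*np.sin(a),h])
print("pred dial circle ctr",proj(c,[P(0,0,.0955)]),"edge pts",proj(c,[P(a,.029,.0955) for a in (0,np.pi/2,np.pi,-np.pi/2)]).round(1).tolist())
print("hole",proj(c,P(np.pi+q[4],.015,.0955)),"red",proj(c,P(np.pi,.0315,.092)),"tab outer/inner top",proj(c,[P(q[4],.026,.1125),P(q[4],-.002,.1125)]))
save("pics/w1c.png",cv2.cvtColor(cv2.resize(im[160:250,230:330],None,fx=6,fy=6,interpolation=2),4))
E
```

```text
blue ellipse ((277.69000244140625, 207.5062255859375), (60.02298355102539, 62.825130462646484), 90.97798919677734)
pred dial circle ctr [[278.27108888 211.13236868]] edge pts [[246.4, 204.1], [271.1, 240.3], [309.7, 218.1], [285.9, 180.3]]
hole [[277.96033629 226.80432952]] red [[312.00072604 217.35961045]] tab outer/inner top [[278.93759556 187.80583542]
 [278.29719456 219.78056061]]
```

View pics/w1c.png

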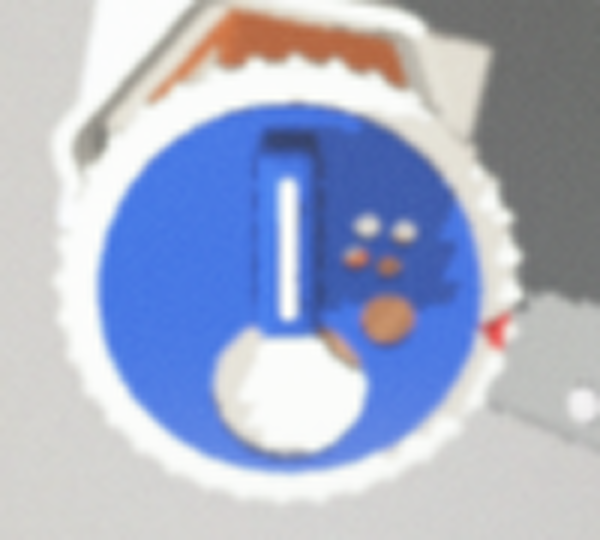

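```bash
python3 - <<'E'
from h import *
from d import tabpose,q
x=tabpose(.1)[1][:,0]; q[:3]+=.0025*x; np.save("q.npy",q); print(q)
E
python3 -m jog '[[[2,2,40],[0,0,1],0.5],[[2,2,80],[0,0,1],0.5],[[2,2,110],[0,0,1],0.5],[[2,2,120],[0,0,1],0.5],[[2,2,124],[0,0,1],0.5],[[2,2,127],[0,0,1],0.5],[[2,2,127],[0,0,1],0.5]]'
python3 d.py 0.0995; python3 - <<'E'
from h import *
im=vision.capture("wrist"); save("pics/w2.png",im[130:420])
E
```

```text
[ 0.54177102  0.19370355  0.03252052  1.68830704 -1.35925243]
time_s: 2.57
position: [0.56, 0.1402, 0.1167]
tcp_rot: [[0.951, 0.301, -0.075], [0.288, -0.77, 0.569], [0.113, -0.563, -0.819]]
force: [-0.3, -0.2, 1.2]
opening: 0.562
2.5667 [-14.3  40.   95.2  36.2  64.5  35.1] [0.56   0.1402 0.1167] [-0.3 -0.2  1.2] 0.5617004427458541
(array([-0.2,  0.4,  1.1]), array([-0.1,  0.4, -0.1]))
```

View pics/w2.png

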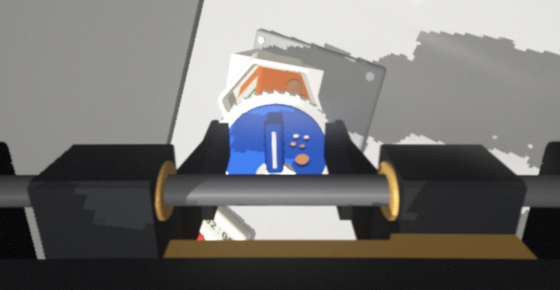

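The tab sits centred between the fingers at about column 275, so I pinch it.

```bash
python3 -m jog '[[[0,0,1],[0,0,0],1],[[0,0,1],[0,0,0],1],[[0,0,1],[0,0,0],1],[[0,0,1],[0,0,0],1],[[0,0,1],[0,0,0],1],[[0,0,1],[0,0,0],1]]'
python3 - <<'E'
from h import *
from d import q
# arc about dial axis: rotating by a about jar z = -a about tool z; TCP r=12 mm out along tool x
for a in np.arange(7,85,7):
    t=np.radians(a); print(a,np.round([-12+12*np.cos(t),-12*np.sin(t)],1))
E
```

```text
time_s: 3.12
position: [0.5587, 0.141, 0.1153]
tcp_rot: [[0.951, 0.299, -0.077], [0.288, -0.77, 0.57], [0.111, -0.564, -0.818]]
force: [-0.0, -0.4, 0.6]
opening: 0.129
7 [-0.1 -1.5]
14 [-0.4 -2.9]
21 [-0.8 -4.3]
28 [-1.4 -5.6]
35 [-2.2 -6.9]
42 [-3.1 -8. ]
49 [-4.1 -9.1]
56 [-5.3 -9.9]
63 [ -6.6 -10.7]
70 [ -7.9 -11.3]
77 [ -9.3 -11.7]
84 [-10.7 -11.9]
```

```bash
python3 -m jog '[[[-0.1,-1.5,1],[0,0,-7],1],[[-0.4,-2.9,1],[0,0,-14],1],[[-0.8,-4.3,1],[0,0,-21],1],[[-1.4,-5.6,1],[0,0,-28],1],[[-2.2,-6.9,1],[0,0,-35],1],[[-3.1,-8,1],[0,0,-42],1],[[-4.1,-9.1,1],[0,0,-49],1],[[-5.3,-9.9,1],[0,0,-56],1],[[-6.6,-10.7,1],[0,0,-63],1],[[-7.9,-11.3,1],[0,0,-70],1],[[-9.3,-11.7,1],[0,0,-77],1],[[-9.9,-11.8,1],[0,0,-80],1]]'
python3 -m jog '[[[0,0,0],[0,0,0],1],[[0,0,0],[0,0,0],0.4],[[0,0,0],[0,0,0],0.4],[[0,0,0],[0,0,0],0.4],[[0,0,-40],[0,0,0],0.4],[[0,0,-80],[0,0,0],0.4],[[0,0,-120],[0,0,0],0.4],[[0,0,-130],[0,0,0],0.4],[[0,0,-130],[0,0,0],0]]'
python3 - <<'E'
from h import *
S=bot.read_state();print(S["joint_positions"].round(1))
im=vision.capture("wrist"); save("pics/w3f.png",im); save("pics/w3.png",cv2.resize(im[130:270,200:360],None,fx=5,fy=5,interpolation=2)[:600])
E
```

```text
time_s: 4.12
position: [0.546, 0.148, 0.1208]
tcp_rot: [[-0.134, 0.988, -0.076], [0.807, 0.153, 0.571], [0.576, 0.015, -0.818]]
force: [-0.1, -0.9, 4.6]
opening: 0.101
time_s: 4.87
position: [0.5579, 0.0718, 0.2283]
tcp_rot: [[-0.131, 0.989, -0.07], [0.81, 0.147, 0.568], [0.572, 0.017, -0.82]]
force: [0.3, 0.7, -0.5]
opening: 0.601
[-20.8  30.8  90.3  31.   78.7 -41.2]
```

View pics/w3.png

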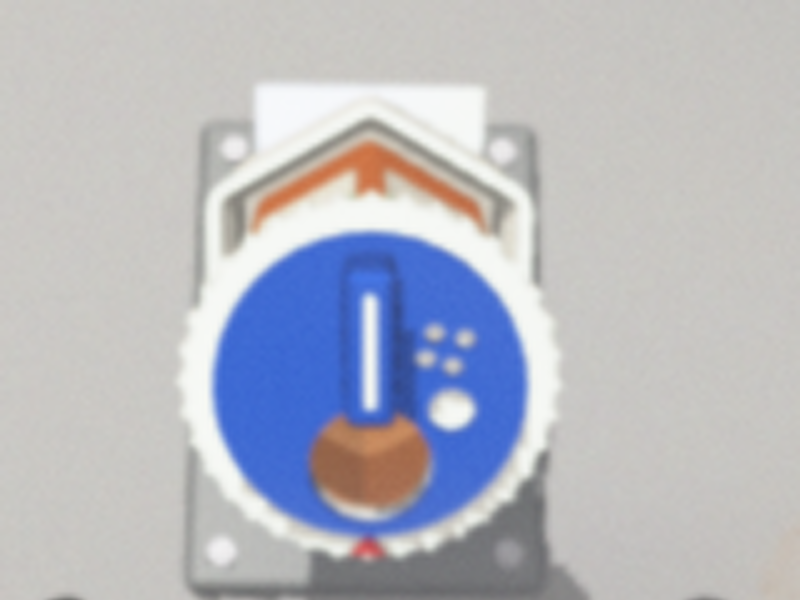

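The large hole is now directly in line with the red mark, with the tab pointing up-slope and the jar square in its stand. Next is the grasp plan.

```bash
cat > g.py <<'E'
from h import *
import sys
q=np.load("q.npy")
def grasp(back,a=np.radians(75),gx=.003,gz=.060,gy=0):
    R=jarR(q[3]);z=R@np.array([-np.sin(a),0,-np.cos(a)]);y=-R[:,1]
    return q[:3]+R@np.array([gx,gy,gz])+z*(.0187-back),np.c_[np.cross(y,z),y,z]
if __name__=="__main__":
    S=bot.read_state()
    print(S["time_s"],S["joint_positions"].round(1),S["position"].round(4),S["force"].round(1),S["opening"])
    print(delta(S,*grasp(float(sys.argv[1]))))
E
python3 - <<'E'
from h import *
q=np.load("q.npy");S=bot.read_state();c=cam("wrist",S)
R=jarR(q[3]);P=lambda x,y,z:q[:3]+R@np.array([x,y,z])
pr=lambda *a:proj(c,P(*a))[0].round(1)
print("dial ctr",pr(0,0,.0955),"obs 274 206.6; edges x",pr(0,.029,.0955),pr(0,-.029,.0955),"obs 305.4,242.6; red",pr(-.0315,0,.092),"obs 273.6 239.5; tab top outer",pr(.026,0,.1125),pr(-.002,0,.1125),"obs rows 183,215 hole",pr(-.015,0,.0955),"obs 274,223")
print(np.linalg.norm(P(0,0,.0955)-(-c[2].T@c[3])))
E
python3 g.py 0.13
```

```text
dial ctr [277.4 210.2] obs 274 206.6; edges x [245.1 209.1] [309.7 211.3] obs 305.4,242.6; red [276.3 241. ] obs 273.6 239.5; tab top outer [278.4 186.7] [277.3 218.6] obs rows 183,215 hole [276.9 225.8] obs 274,223
0.3104732197365674
4.9167 [-20.7  31.   90.5  31.   78.7 -41.3] [0.5561 0.0733 0.2265] [-0.8 -1.4 -0.9] 0.6376921014312062
(array([ 98.4,   4.2, 139.7]), array([  0.9, -75. ,   1.9]))
```

```bash
python3 - <<'E'
from h import *
from d import tabpose,q
q[:3]-=.0025*tabpose(.1)[1][:,0]; np.save("q.npy",q); print(q)
E
python3 g.py 0.13
python3 -m jog '[[[98,1.5,140],[0,-75,1],0],[[98,1.5,140],[0,-75,1],0],[[98,1.5,140],[0,-75,1],0],[[98,1.5,140],[0,-75,1],0],[[98,1.5,140],[0,-75,1],0],[[98,1.5,140],[0,-75,1],0],[[98,1.5,140],[0,-75,1],0],[[98,1.5,140],[0,-75,1],0],[[98,1.5,140],[0,-75,1],0],[[98,1.5,140],[0,-75,1],0],[[98,1.5,140],[0,-75,1],0],[[98,1.5,140],[0,-75,1],0]]'
python3 g.py 0.13;  python3 g.py 0.0
python3 - <<'E'
from h import *
im=vision.capture("wrist"); save("pics/w4.png",im)
E
```

```text
[ 0.53939402  0.19298995  0.03221944  1.68830704 -1.35925243]
4.9167 [-20.7  31.   90.5  31.   78.7 -41.3] [0.5561 0.0733 0.2265] [-0.8 -1.4 -0.9] 0.6376921014312062
(array([ 98. ,   1.8, 139.8]), array([  0.9, -75. ,   1.9]))
time_s: 5.92
position: [0.5298, 0.2357, 0.1627]
tcp_rot: [[-0.106, 0.99, 0.092], [0.758, 0.14, -0.638], [-0.644, 0.003, -0.765]]
force: [-0.3, -0.8, -0.5]
opening: 0.998
5.9167 [ 31.   41.9  82.5 -37.6  76.9  38.8] [0.5298 0.2357 0.1627] [-0.3 -0.8 -0.5] 0.9977370802254364
(array([-6.7,  4.4, -1.7]), array([1. , 0.1, 0.9]))
5.9167 [ 31.   41.9  82.5 -37.6  76.9  38.8] [0.5298 0.2357 0.1627] [-0.3 -0.8 -0.5] 0.9977370802254364
(array([ -6.5,   2.2, 128.3]), array([1. , 0.1, 0.9]))
```

View pics/w4.png

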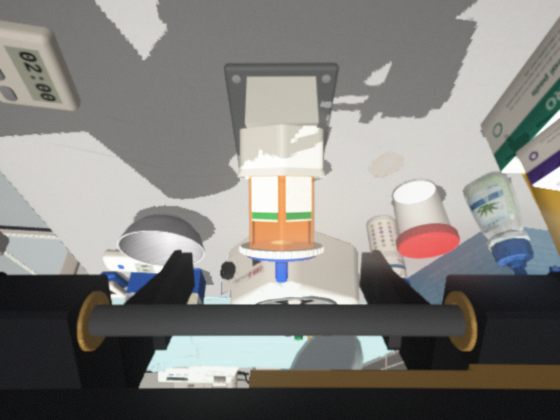

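The jar stands upright in this view, centred at column 281 against a gripper centre of about 277, which agrees with the computed +y correction. I move in.

```bash
python3 -m jog '[[[-6,3,35],[1,0,1],0],[[-6,3,70],[1,0,1],0],[[-6,3,95],[1,0,1],0],[[-6,3,110],[1,0,1],0],[[-6,3,120],[1,0,1],0],[[-6,3,128],[1,0,1],0],[[-6,3,128],[1,0,1],0]]'
python3 g.py 0.0
```

```text
time_s: 6.55
position: [0.5487, 0.1463, 0.0729]
tcp_rot: [[-0.078, 0.994, 0.075], [0.764, 0.108, -0.637], [-0.641, 0.008, -0.767]]
force: [-0.9, -0.6, -0.3]
opening: 0.998
6.55 [ 22.7  47.5  89.6 -43.4  63.8  43.8] [0.5487 0.1463 0.0729] [-0.9 -0.6 -0.3] 0.9975565388096944
(array([ 5.3, -3.8,  0.9]), array([-0. , -0.1, -0.7]))
```

```bash
python3 -m jog '[[[5,-3,1],[0,0,-1],0],[[5,-3,1],[0,0,-1],0],[[5,-3,1],[0,0,-1],0]]'
python3 g.py 0.0
```

```text
time_s: 6.8
position: [0.5462, 0.1516, 0.0702]
tcp_rot: [[-0.095, 0.992, 0.079], [0.762, 0.124, -0.636], [-0.641, -0.0, -0.768]]
force: [0.2, -0.2, -0.0]
opening: 1.001
6.8 [ 23.3  47.7  89.7 -43.4  63.7  43.4] [0.5462 0.1516 0.0702] [ 0.2 -0.2 -0. ] 1.000890473376408
(array([-0.6, -1.9,  2.4]), array([ 0.2, -0.1,  0.3]))
```

```bash
python3 -m jog '[[[0,-1,2],[0,0,0],0.2],[[0,-1,2],[0,0,0],0.3],[[0,-1,2],[0,0,0],0.6],[[0,-1,2],[0,0,0],0.6],[[0,-1,2],[0,0,0],0.6],[[0,-1,2],[0,0,0],0.6],[[0,-1,2],[0,0,0],0.6]]'
python3 g.py 0.0
```

```text
time_s: 7.38
position: [0.5456, 0.1492, 0.0683]
tcp_rot: [[-0.095, 0.992, 0.078], [0.761, 0.123, -0.637], [-0.641, -0.001, -0.767]]
force: [1.0, -0.3, 0.4]
opening: 0.597
7.3833 [ 23.1  47.8  89.9 -43.6  63.4  43.6] [0.5456 0.1492 0.0683] [ 1.  -0.3  0.4] 0.5972325552415794
(array([-0.1, -1. , -0.6]), array([ 0.2, -0.1,  0.3]))
```

Gripped at 0.597 × 87 = 52 mm, which matches the flats. I save this pose, then lift 75 mm along the jar axis.

```bash
python3 -m jog '[[[0,0,0],[0,0,0],1],[[0,0,0],[0,0,0],1],[[0,0,0],[0,0,0],1]]'
python3 - <<'E'
from h import *
S=bot.read_state(); np.savez("gp.npz",p=S["position"],R=S["tcp_rot"]);print(S["position"],S["opening"])
E
python3 -m jog '[[[-10,0,-3],[0,0,0],1],[[-20,0,-5],[0,0,0],1],[[-35,0,-9],[0,0,0],1],[[-55,0,-15],[0,0,0],1],[[-72,0,-19],[0,0,0],1],[[-72,0,-19],[0,0,0],1],[[-72,0,-19],[0,0,0],1]]'
cat > pour.py <<'E'
from h import *
import sys
q=np.load("q.npy");g=np.load("gp.npz");R0=jarR(q[3])
Rt=R0.T@g["R"]; pt=R0.T@(g["p"]-q[:3])  # tool in jar frame
B=np.array([.4187,-.0176])
def pose(tilt,spout):
    R=jarR(q[3],np.radians(tilt)); o=spout-R@np.array([-.015,0,.0955])
    return o+R@pt,R@Rt
def spout(): 
    S=bot.read_state();R=S["tcp_rot"]@Rt.T;o=S["position"]-R@pt
    return o+R@np.array([-.015,0,.0955]),np.degrees(np.arccos(R[2,2])),o
if __name__=="__main__":
    S=bot.read_state();print(S["time_s"],S["joint_positions"].round(1),S["force"].round(1),S["opening"]);print("spout",spout())
    Ld=-np.array([np.cos(q[3]),np.sin(q[3])])
    for a in sys.argv[1:]:
        t,b,z=map(float,a.split(","))  # tilt, mm short of bowl centre along L, z mm
        print(a,delta(S,*pose(t,np.r_[B-Ld*b/1000,z/1000])))
E
python3 pour.py 65,12,150 65,12,110 80,12,95 95,12,88 110,12,85
```

```text
time_s: 7.63
position: [0.5456, 0.1492, 0.0683]
tcp_rot: [[-0.095, 0.992, 0.078], [0.761, 0.123, -0.637], [-0.641, -0.001, -0.767]]
force: [1.2, 0.9, 0.7]
opening: 0.596
[0.5455924  0.14917777 0.06825328] 0.5959725377736492
time_s: 8.22
position: [0.5507, 0.1054, 0.1303]
tcp_rot: [[-0.092, 0.993, 0.078], [0.762, 0.121, -0.636], [-0.641, 0.001, -0.768]]
force: [0.6, 0.7, -0.8]
opening: 0.595
8.2167 [ 19.1  41.3  91.8 -43.9  64.7  38. ] [ 0.6  0.7 -0.8] 0.5951062971944521
spout (array([0.55223089, 0.08263085, 0.1638438 ]), np.float64(35.03199414041275), array([0.54461419, 0.14929985, 0.09425587]))
65,12,150 (array([ -45.6, -144.7,   35.3]), array([-0.1, 30. , -0.1]))
65,12,110 (array([ -20. , -144.7,   66. ]), array([-0.1, 30. , -0.1]))
80,12,95 (array([ -14.3, -144.7,   67.7]), array([-0.2, 45. , -0. ]))
95,12,88 (array([ -16.1, -144.7,   64.5]), array([-0.2, 60. ,  0. ]))
110,12,85 (array([ -22.5, -144.7,   60.3]), array([-0.3, 75. ,  0.1]))
```

```bash
python3 -m jog '[[[-46,-35,35],[0,5,0],1],[[-46,-70,35],[0,12,0],1],[[-46,-105,35],[0,18,0],1],[[-46,-130,35],[0,24,0],1],[[-46,-145,35],[0,30,0],1],[[-40,-145,42],[0,30,0],1],[[-28,-145,57],[0,30,0],1],[[-20,-145,66],[0,30,0],1],[[-20,-145,66],[0,30,0],1],[[-20,-145,66],[0,30,0],1]]'
python3 pour.py 65,12,110 80,12,95 88,12,92 95,12,88 102,12,86 110,12,85; python3 - <<'E'
from h import *
im=vision.capture("top"); save("pics/t2.png",im); save("pics/t2c.png",cv2.resize(im[190:310,200:400],None,fx=4,fy=4,interpolation=2))
E
```

```text
time_s: 9.05
position: [0.4127, 0.0315, 0.0906]
tcp_rot: [[-0.122, 0.992, 0.017], [0.978, 0.123, -0.171], [-0.171, -0.004, -0.985]]
force: [-0.9, -0.4, -1.1]
opening: 0.598
9.05 [ -3.9  29.8 118.5 -18.9  31.5   5.1] [-0.9 -0.4 -1.1] 0.5978417394073741
spout (array([ 0.41614926, -0.00494627,  0.1083194 ]), np.float64(65.02150752341834), array([0.4050392 , 0.08728862, 0.08158846]))
65,12,110 (array([-1.2,  1.2, -1.5]), array([-0.4, -0. ,  0.1]))
80,12,95 (array([3. , 1.2, 2.8]), array([-0.5, 15. ,  0.1]))
88,12,92 (array([3.2, 1.2, 0.1]), array([-0.5, 23. ,  0.1]))
95,12,88 (array([ 3. ,  1.2, -0.8]), array([-0.5, 30. ,  0.1]))
102,12,86 (array([ 1.8,  1.2, -3.6]), array([-0.6, 37. ,  0.1]))
110,12,85 (array([-0.4,  1.2, -7.8]), array([-0.6, 45. ,  0.1]))
```

View pics/t2c.png

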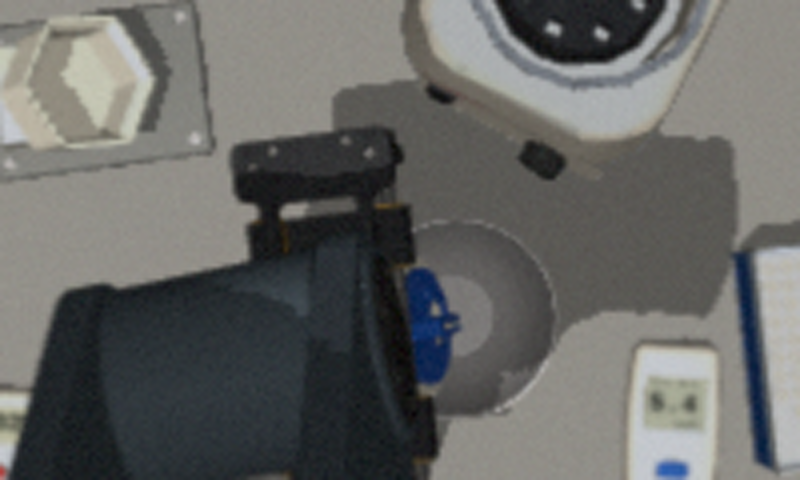

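The dial is just above the left half of the bowl (bowl centre about (460,316) in the crop), and the bowl is undisturbed. I tip the jar.

```bash
python3 -m jog '[[[3,1,2],[0,7,0],1],[[3,1,2],[0,15,0],1],[[3,1,0],[0,23,0],1],[[3,1,-1],[0,30,0],1],[[2,1,-4],[0,37,0],1],[[0,1,-8],[0,45,0],1],[[0,1,-8],[0,45,0],1],[[0,1,-8],[0,45,0],1],[[0,1,-8],[0,45,0],1]]'
python3 pour.py 110,12,85 118,12,85; python3 - <<'E'
from h import *
a=vision.capture("top"); b=vision.capture("scene")
h=np.hstack([cv2.resize(a[225:310,270:360],None,fx=4.4,fy=4.4,interpolation=2),cv2.resize(b[225:310,205:295],None,fx=4.4,fy=4.4,interpolation=2)])
save("pics/p1.png",h)
E
```

```text
time_s: 9.85
position: [0.4167, 0.0298, 0.0983]
tcp_rot: [[-0.098, 0.993, -0.068], [0.813, 0.119, 0.57], [0.574, 0.001, -0.819]]
force: [0.3, 0.0, -1.8]
opening: 0.597
9.85 [-32.2  36.8 113.5  31.8  57.8 -63. ] [ 0.3  0.  -1.8] 0.5973000250679183
spout (array([ 0.42009543, -0.00842079,  0.0849794 ]), np.float64(109.93104805973212), array([0.4104049 , 0.07568946, 0.13163568]))
110,12,85 (array([ 2.5, -2.5,  1.7]), array([-0.2,  0.1, -0.2]))
118,12,85 (array([ 3.7, -2.5, -3.9]), array([-0.2,  8.1, -0.2]))
```

View pics/p1.png

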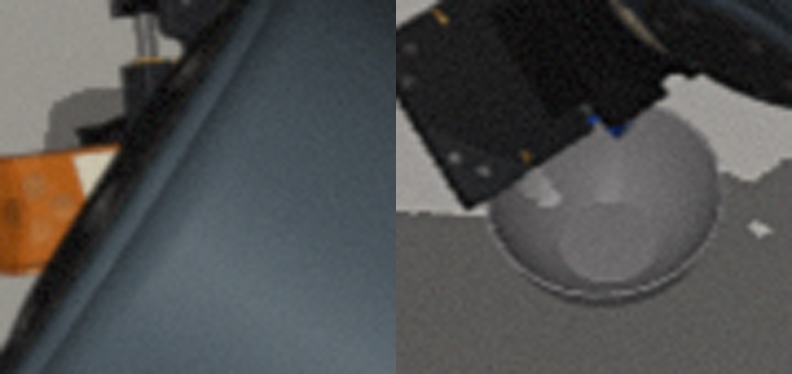

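Left is the top view: tablets are still inside the jar as shadowy spots at its left end. On the right the bowl is empty. I tilt a little more and shake gently.

```bash
python3 -m jog '[[[3,0,-2],[0,5,0],1],[[3,0,-3],[0,8,0],1],[[3,6,-3],[0,8,0],1],[[3,-6,-3],[0,8,0],1],[[8,6,-1],[0,8,0],1],[[-2,-6,-4],[0,8,0],1],[[8,6,-1],[0,8,0],1],[[-2,-6,-4],[0,8,0],1],[[8,0,-1],[0,8,0],1],[[-2,0,-4],[0,8,0],1],[[3,0,-3],[0,8,0],1],[[3,0,-3],[0,8,0],1]]'
cat > look.py <<'E'
from h import *
import sys
b=vision.capture("scene")
im=cv2.resize(b[225:310,205:295],None,fx=5,fy=5,interpolation=2)
save("pics/%s.png"%sys.argv[1],im)
ref=cv2.cvtColor(cv2.imread("pics/scene0.png"),4)
# white pixels in bowl, lower part
m=np.zeros(b.shape[:2],np.uint8);cv2.ellipse(m,(253,272),(26,22),0,0,360,1,-1)
g=b.min(2).astype(int); print("bright px in bowl",int(((g>150)&(m>0)).sum()),"ref",int(((ref.min(2)>150)&(m>0)).sum()))
ys,xs=np.where((g>150)&(m>0));print(list(zip(xs,ys))[:60])
E
python3 look.py p2; python3 pour.py 118,12,85
```

```text
time_s: 10.95
position: [0.4145, 0.0347, 0.104]
tcp_rot: [[-0.09, 0.992, -0.085], [0.725, 0.124, 0.678], [0.683, -0.001, -0.731]]
force: [-0.6, 0.2, -0.7]
opening: 0.596
bright px in bowl 10 ref 9
[(np.int64(278), np.int64(267)), (np.int64(239), np.int64(274)), (np.int64(260), np.int64(275)), (np.int64(259), np.int64(276)), (np.int64(260), np.int64(276)), (np.int64(261), np.int64(276)), (np.int64(255), np.int64(285)), (np.int64(256), np.int64(285)), (np.int64(255), np.int64(286)), (np.int64(256), np.int64(286))]
11.0 [-35.   39.8 112.1  34.1  64.6 -67.2] [-0.4  0.4 -1.7] 0.5960036068831835
spout (array([ 0.41766821, -0.00149931,  0.08526435]), np.float64(117.96674918427097), array([0.40855574, 0.07527519, 0.14329786]))
118,12,85 (array([-3.2, -0.8, -2.6]), array([-0.5,  0. , -0. ]))
```

View pics/p2.png

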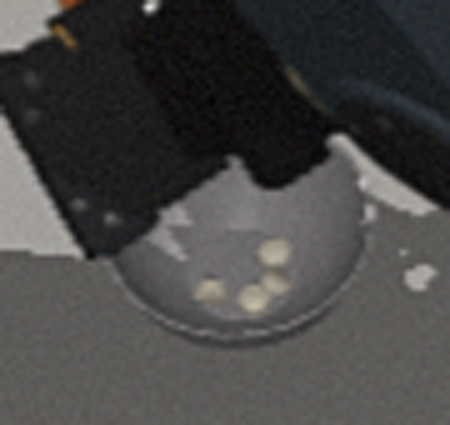

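All four tablets lie in the bowl, at crop pixels (275,250), (277,283), (255,298) and (210,290). Now I return the jar.

```bash
cat > ret.py <<'E'
from pour import *
S=bot.read_state();print(S["time_s"],S["joint_positions"].round(1),S["force"].round(1),S["opening"],S["position"].round(4))
for up in map(float,sys.argv[1:]):
    print("up",up,delta(S,g["p"]+R0@np.array([.0015 if up>5 else 0,0,up/1000]),g["R"]))
E
python3 pour.py 118,12,130 90,12,170 65,12,170; python3 ret.py 100 75
```

```text
11.0 [-35.   39.8 112.1  34.1  64.6 -67.2] [-0.4  0.4 -1.7] 0.5960036068831835
spout (array([ 0.41766821, -0.00149931,  0.08526435]), np.float64(117.96674918427097), array([0.40855574, 0.07527519, 0.14329786]))
118,12,130 (array([ 27.6,  -0.9, -35.5]), array([-0.5,  0. , -0. ]))
90,12,170 (array([ 45.1,  -0.8, -47.7]), array([ -0.4, -28. ,   0. ]))
65,12,170 (array([ 30.5,  -0.9, -38. ]), array([ -0.2, -53. ,   0. ]))
11.0 [-35.   39.8 112.1  34.1  64.6 -67.2] [-0.4  0.4 -1.7] 0.5960036068831835 [0.4144 0.0345 0.1038]
up 100.0 (array([ 62.6, 144. ,  -6.4]), array([ -0. , -83. ,   0.1]))
up 75.0 (array([ 59.1, 144.1,  18.4]), array([ -0. , -83. ,   0.1]))
```

```bash
python3 -m jog '[[[14,0,-18],[0,0,0],1],[[28,0,-36],[0,0,0],1],[[36,0,-42],[0,-7,0],1],[[45,0,-48],[0,-14,0],1],[[45,0,-48],[0,-21,0],1],[[45,0,-48],[0,-28,0],1],[[40,0,-45],[0,-35,0],1],[[36,0,-42],[0,-42,0],1],[[33,0,-40],[0,-48,0],1],[[31,0,-38],[0,-53,0],1],[[31,0,-38],[0,-53,0],1]]'
python3 ret.py 100 75
```

```text
time_s: 11.92
position: [0.4126, 0.0331, 0.1518]
tcp_rot: [[-0.127, 0.992, 0.018], [0.977, 0.128, -0.172], [-0.173, -0.004, -0.985]]
force: [-0.9, 0.1, -1.0]
opening: 0.594
11.9167 [-3.600e+00  2.210e+01  1.155e+02 -1.490e+01  4.170e+01  1.000e-01] [-0.9  0.1 -1. ] 0.5935734676954958 [0.4126 0.0331 0.1518]
up 100.0 (array([ 41.4, 146.2,  -7.1]), array([ -0.1, -29.9,   0.4]))
up 75.0 (array([ 59. , 146.4,  10.6]), array([ -0.1, -29.9,   0.4]))
```

```bash
python3 -m jog '[[[10,36,-7],[0,-7,0],1],[[20,72,-7],[0,-14,0],1],[[30,108,-7],[0,-22,0],1],[[41,132,-7],[0,-30,0],1],[[41,146,-7],[0,-30,0],1],[[41,146,-7],[0,-30,0],1],[[41,146,-7],[0,-30,0],1],[[41,146,-7],[0,-30,0],1]]'
python3 -m jog '[[[0,0,0],[0,0,0],1]]'; python3 ret.py 100 75 45 ; python3 - <<'E'
from h import *
save("pics/r1.png",vision.capture("top"));save("pics/r2.png",vision.capture("scene"))
a=cv2.imread("pics/r1.png")[180:245,185:265]; b=cv2.imread("pics/r2.png")[125:200,215:295]
h=np.zeros((375,800,3),np.uint8);h[:325,:400]=cv2.resize(a,None,fx=5,fy=5,interpolation=3);h[:,400:]=cv2.resize(b,None,fx=5,fy=5,interpolation=3)
cv2.imwrite("pics/r.png",h)
E
python3 ret.py 100
```

```text
time_s: 12.58
position: [0.5531, 0.0882, 0.1517]
tcp_rot: [[-0.096, 0.993, 0.073], [0.762, 0.12, -0.636], [-0.64, -0.005, -0.768]]
force: [-0.7, 0.5, -0.1]
opening: 0.597
time_s: 12.67
position: [0.5533, 0.0878, 0.1524]
tcp_rot: [[-0.094, 0.993, 0.075], [0.762, 0.12, -0.636], [-0.641, -0.003, -0.768]]
force: [0.1, -0.0, -1.0]
opening: 0.595
12.6667 [ 17.4  39.1  92.1 -43.8  65.4  35.3] [ 0.1 -0.  -1. ] 0.5947780986516359 [0.5533 0.0878 0.1524]
up 100.0 (array([ 5.3, -0.4, -2.6]), array([-0.2, -0.1, -0. ]))
up 75.0 (array([29.4, -0.3,  4. ]), array([-0.2, -0.1, -0. ]))
up 45.0 (array([58.4, -0.2, 11.8]), array([-0.2, -0.1, -0. ]))
12.7667 [ 17.4  39.1  92.  -43.8  65.4  35.3] [ 0.4  0.2 -0.5] 0.592111286684509 [0.5539 0.088  0.1528]
up 100.0 (array([ 5.4, -1.1, -2.2]), array([-0.1, -0. , -0.1]))
```

```bash
python3 -m jog '[[[20,0,2],[0,0,0],1],[[40,0,7],[0,0,0],1],[[58,0,12],[0,0,0],1],[[68,0,14],[0,0,0],1],[[73,0,16],[0,0,0],1],[[78,0,17],[0,0,0],1],[[83,0,18],[0,0,0],1],[[83,0,18],[0,0,0],1],[[83,0,18],[0,0,0],1]]'
python3 ret.py 20 0
```

```text
time_s: 13.52
position: [0.5485, 0.1411, 0.0853]
tcp_rot: [[-0.095, 0.992, 0.078], [0.761, 0.123, -0.637], [-0.641, -0.001, -0.767]]
force: [0.1, -0.3, -1.1]
opening: 0.597
13.5167 [ 22.3  46.2  90.1 -43.4  64.1  42.1] [ 0.1 -0.3 -1.1] 0.5971054737632726 [0.5485 0.1411 0.0853]
up 20.0 (array([-1.5, -1.9,  1. ]), array([-0.,  0., -0.]))
up 0.0 (array([17.4, -1.8,  7.7]), array([-0.,  0., -0.]))
```

```bash
python3 -m jog '[[[4,-1,1],[0,0,0],1],[[8,-1,2.5],[0,0,0],1],[[12,-1,4],[0,0,0],1],[[15,-1,5.5],[0,0,0],1],[[17,-1,6.5],[0,0,0],1],[[17,-1,6.5],[0,0,0],1],[[17,-1,6.5],[0,0,0],1]]'
python3 ret.py 0
```

```text
time_s: 14.1
position: [0.5461, 0.1499, 0.0688]
tcp_rot: [[-0.095, 0.992, 0.078], [0.761, 0.123, -0.637], [-0.641, -0.002, -0.767]]
force: [-0.9, -0.1, -0.5]
opening: 0.595
14.1 [ 23.2  47.8  89.8 -43.4  63.6  43.5] [-0.9 -0.1 -0.5] 0.5948712465329846 [0.5461 0.1499 0.0688]
up 0.0 (array([-0.2, -0.6,  0.8]), array([-0., -0.,  0.]))
```

Back at the grasp pose with no contact force. I release slowly and retreat along the tool axis.

```bash
python3 -m jog '[[[1,0,1],[0,0,0],1],[[1,0,1],[0,0,0],0.3],[[1,0,1],[0,0,0],0.2],[[1,0,1],[0,0,0],0],[[1,0,1],[0,0,0],0],[[1,0,1],[0,0,0],0],[[1,0,-15],[0,0,0],0],[[1,0,-45],[0,0,0],0],[[1,0,-80],[0,0,0],0],[[1,0,-120],[0,0,0],0],[[1,0,-150],[0,0,0],0],[[1,0,-150],[0,0,0],0]]'
python3 -m jog '[[[-20,0,-40],[0,0,0],0],[[-40,0,-80],[0,0,0],0],[[-40,0,-80],[0,0,0],0]]'
python3 - <<'E'
from h import *
a0=cv2.imread("pics/top0.png")[180:245,185:265]
t=vision.capture("top");s=vision.capture("scene");c=lambda x:cv2.cvtColor(x,4)
rs=lambda x:cv2.resize(x,(400,300),interpolation=2)
h=np.vstack([np.hstack([rs(c(t)[180:240,185:265]),rs(c(s)[150:210,220:300])]),np.hstack([rs(c(s)[235:301,210:298]),rs(c(t))])])
cv2.imwrite("pics/end.png",h); print(bot.read_state()["time_s"],bot.read_state()["force"].round(1))
E
```

```text
time_s: 15.1
position: [0.5369, 0.2512, 0.1885]
tcp_rot: [[-0.091, 0.992, 0.089], [0.765, 0.127, -0.631], [-0.637, 0.01, -0.771]]
force: [-0.7, 0.4, 0.5]
opening: 0.996
time_s: 15.35
position: [0.5344, 0.2687, 0.2768]
tcp_rot: [[-0.089, 0.992, 0.087], [0.764, 0.124, -0.633], [-0.639, 0.01, -0.769]]
force: [1.8, 0.1, 0.9]
opening: 1.003
15.45 [-0.5  0.6  0.4]
```

View pics/end.png

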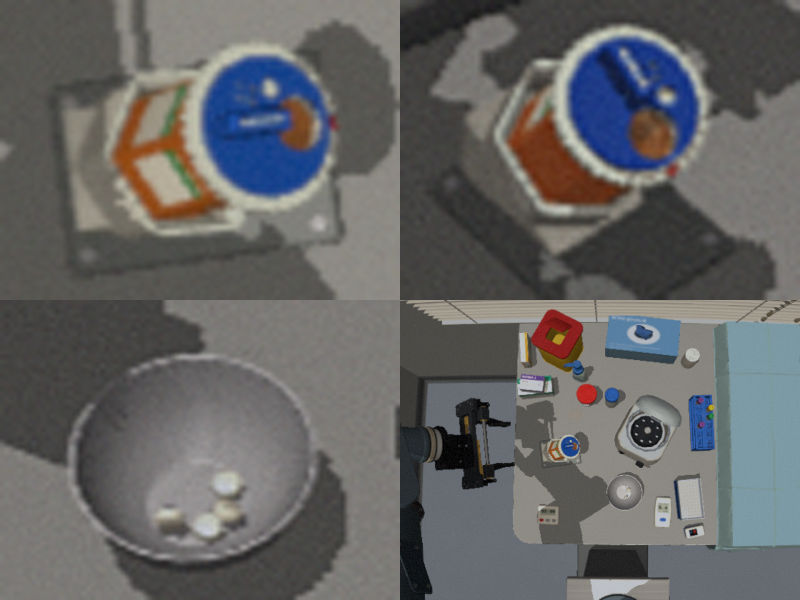

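The jar is back in its pocket, with its lid outline in the same place as at the start. Four tablets are in the upright bowl, the bystanders are unmoved and the gripper is clear.

```bash
python3 -m jog '[[[0,0,0],[0,0,0],0],[[0,0,0],[0,0,0],0],[[0,0,0],[0,0,0],0]]'; python3 -c "
from rig import bot; print(bot.hand_in())"
```

```text
time_s: 15.7
position: [0.5311, 0.2655, 0.2683]
tcp_rot: [[-0.097, 0.993, 0.074], [0.76, 0.122, -0.638], [-0.643, -0.005, -0.766]]
force: [0.7, -0.4, 0.0]
opening: 1.0
the job is handed in; nothing more can be done
None
```

I turned the dial about 80° so its largest hole sits at the red mark. I then tipped and shook the jar over the bowl, put it back in its stand and handed in at 15.7 s. The hand-in gave no verdict.

- **Dial:** a wrist picture after turning showed the largest hole squarely in line with the red mark, with the jar still in its stand.
- **Tablets:** the last picture shows all four on the floor of the bowl, which stands upright.
- **Jar:** in that picture its lid outline sits where it was at the start, by eye to about 2 mm. I did not measure its lean again after release.
- **Bystanders:** the cup, meter and timer look unmoved in the last picture.
- **Robot:** the gripper is clear of everything, and the wrist force stayed near zero in the readings after each move, 4.6 N at most.

**Disagreement:** the wrist camera placed the jar about 3 mm off from the two fixed cameras. I took this as a calibration bias in the wrist camera and used the fixed cameras for the jar grasp, which closed on the jar at 52 mm with almost no side force.

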